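# Load a ceramic coupon into the contact-angle instrument

### The job

Load the white ceramic coupon into the measuring instrument: pull the specimen shuttle out by its knob until it clicks at the end of its travel, pick the coupon off its pedestal and lay it flat in the middle of the shuttle's tray between the two lips, then push the shuttle fully home with the coupon on it, without slamming it. The coupon is brittle: grip it lightly, set it down gently and never drop it, and leave the other things on the bench where they stand.

Things in the scene. Friction and masses are not known exactly. Their poses are not given: they have to be found in the camera images.
- instrument: Fixed instrument, 240 mm deep, 200 wide, 350 high, yaw varies: black base, white cheeks, grey optical head above. Origin on the bench straight below the homed knob; x points level into it (the way to push), y across, z up. Base: x from 28 mm, y -100 to 100, top at z = 50. Lens and lamp beside the homed tray at x = 80 to 130.
- head_edge (a point): Middle of the lower front edge of the grey optical head, 165 mm above the bench, right over the homed knob; axes as the instrument's. The head spans 110 mm across (y), 140 mm in +x and 60 mm up from here, so the homed knob needs the tool leaning back 35 to 45 degrees from vertical, fingers pointing forward (+x) and down.
- shuttle (a joint): How far the specimen shuttle is pulled out, m: 0 = fully home, 0.120 = fully out. It slides along the instrument's -x. A ball detent clicks at about 0.005 and 0.115 and draws the shuttle to the near end; it takes about 5 N to pass. Starts home.
- knob (a point): Centre of the shuttle's knob, 75 mm above the bench: a bare aluminium square knob, 22 mm along the slide, 22 mm across, 26 mm high, with rounded edges, on a 9 mm round neck running 31 mm from its back face to the tray. It moves with the shuttle; axes as the instrument's.
- tray (a point): Centre of the upper face of the shuttle's tray, 66 mm above the bench, 62 mm behind the knob (+x); axes as the instrument's. Bare aluminium plate 26 mm wide (y); 40 mm along x between the front lip (7 mm high) and the rear lip (4 mm); no side lips. Fully out, its centre is 58 mm in front of the optical head, reachable from straight above, with free air beside and below.
- coupon: Loose white ceramic tile, 30 mm (its x) by 40 mm (its y) by 10 mm thick, 35 g, origin at the centre of its underside. It must lie with its 40 mm length across the tray (along the tray's y), overhanging 7 mm each side; grip it by the ends of that length. Brittle: over 100 N in all from the fingers (50 N a finger) or pressing it on the tray with over 30 N breaks it.
- pedestal: Fixed grey plastic pedestal on which the coupon lies at the start: foot 52 mm across and 8 mm high, column 28 mm across, top 32 mm above the bench. Origin at the centre of its underside.
- beaker: Bystander: glass cup 60 mm across, 75 mm high, origin at the centre of its underside.
- vial: Bystander: white jar 38 mm across, 70 mm high, origin at the centre of its underside.
- tipbox: Bystander: pale plastic box 120 x 85 x 60 mm, origin at the centre of its underside.
- reagent: Bystander: white bottle 60 mm across, 130 mm high, origin at the centre of its underside.
- amber: Bystander: amber bottle 56 mm across, 110 mm high, origin at the centre of its underside.
There are look-alikes about, which are no part of the job. Of the things shaped like the coupon, the white one is meant.

How it is judged:
By the outcome, as a careful person would: the job done as asked, in the order asked, and still so for the second after the job is handed in, with the robot touching nothing.
It also fails if it takes over 70 s, if anything falls off the work surface, if the arm or the gripper's body presses on something with over 40 N, if the wrist force passes 120 N, or if a joint passes its speed limit or range.

### The arm

A 6-joint arm with a two-finger parallel gripper is mounted at the origin on the work surface. World frame = base frame: x ahead of the robot, y to its left, z up, the work surface at z = 0. Lengths are in m, angles in rad, forces in N, time in s.
With the tool pointing down it reaches from about 0.3 to 0.875 m from the base axis. Payload 6.4 kg.
Tool frame: the origin (TCP) lies between the finger pads; the fingertips stand ctrl.tip_extent ahead of it and the grasp point (between the pads) is the TCP (ctrl.tip_extent is the distance from the TCP to the fingertips, in m); z points along the fingers, y is the line along which they close (so a half turn about z gives the same grasp; the last joint's range is limited). The gripper opens to 85 mm and grips with 20 to 120 N. Pads are 22 mm wide; open, the fingers measure 114 mm over their backs; the gripper's body (76 mm by 85 mm) begins 54 mm behind the grasp point. The pads swing forward as they close: fully open they stand 13 mm farther back than shut.
Start: joints at [1.127, 0.181, 1.607, -0, 1.354, -0.206], TCP at [0.135, 0.559, 0.25] pointing down, gripper open.
Joint ranges: [-2.99, 2.99], [-0.89, 2.07], [0.3, 2.58], [-1.14, 4.28], [0, 2.63], [-3.12, 3.12]. Speed limits (rad/s): [2.57, 2.57, 3.01, 3.14, 3.14, 3.14].

### API

Orientations are given as a unit quaternion [w, x, y, z].
In Python, from bench import ctrl gives the robot as it stands.
- The arm moves only by the tool send_rows, never from a script. Its arguments are lists of equal length, an entry for each row: "dr": the turn, a rotation vector about the tool's x, y, z in units of 6 degrees (1.0 is 6 degrees), a list of three; "xyz": the shift along the tool's x, y, z in cm, a list of three; "jaw": the opening in per cent of the stroke, from 0 (shut) to 100 (fully open). In form: {"dr": [[wx, wy, wz], ...], "xyz": [[dx, dy, dz], ...], "jaw": [jaw, ...]}. A call has exactly 8 rows; each row is the pose to reach, as a shift and turn from the pose commanded when the call began, along the tool's axes at that moment; what a row does not reach only later rows make up. A row lasts 1/8 s, in which the tool goes at most 62.5 mm and 10.7 degrees, less where a joint would pass 70% of its speed; a pose out of reach is approached as far as the arm can. A call with a gripper value outside its range is refused whole. The fingers move at their own pace and stop on an object; the grip force is fixed at half the most. Time passes only in rows, so rows that repeat a pose let the fingers close, or fill a call up. It gives the time, the measured TCP pose, the force, the opening and the grip force at its end, in the units of the state.
- ctrl.get_obs(): the state, without advancing time (a new reading comes with each control period).
- ctrl.camera(name): name is "scene" or "top"; returns the picture (384x512x3 uint8, red, green, blue); there is no depth.
- ctrl.calibration(name): a dict with "camera_matrix" (3x3 intrinsics, pixels), "world_from_camera" (4x4, takes a point from camera to world coordinates). Camera axes: x right, y up, looking along -z (the intrinsics and any distortion apply to the point x, -y, -z); pixel columns grow to the right and rows downward; lengths in m; the calibration is good to about 2 mm. A picture is of the moment at which its call begins. calibration takes no time and is no camera call.
- ctrl.hand_in(): hands the job in; it is judged then, once.
The state is a dict: "time_s": time; "q": joint angles; "dq": joint speeds; "joint_efforts": joint torques, N m; "eef_pos": TCP position; "eef_rot": TCP orientation; "wrist_force": force on the tool from outside, world axes, zero at the start; "torque": the same for the moment, N m; "opening": opening from 0.0 (shut) to 1.0 (fully open); "grasp_force": force on a finger pad.
Only numpy, scipy, OpenCV 4.12 (cv2) and the standard library are available. Lean on these libraries where they do the work, as an engineer would, in place of code of your own. Each camera call takes 0.05 s, during which the arm holds its last target. There are 200 camera calls.

## Working session

There is one attempt and no reset: what is moved stays moved. The work goes in short steps, Python scripts to look and compute and a tool call to move; the robot and the scene stay as the last step left them, time stands still between calls to the robot, and variables do not carry over. Pictures are saved under pics/ and viewed, at most 10 in all, crops included, and the job is handed in when it is done.

Besides the shell and the picture viewer there is one more tool, called in YAML: its name, and indented under it one key for each argument. send_rows: Moves the arm, as the interface text tells. Its arguments: {"type":"object","properties":{"dr":{"type":"array","items":{"type":"array","items":{"type":"number"}}},"xyz":{"type":"array","items":{"type":"array","items":{"type":"number"}}},"jaw":{"type":"array","items":{"type":"number"}}},"required":["dr","xyz","jaw"]}

```bash
mkdir -p pics; ls
python3 - <<'E'
from bench import ctrl
import cv2, numpy as np
for n in("scene","top"):
    im=ctrl.camera(n); cv2.imwrite(f"pics/{n}0.png",cv2.resize(im[:,:,::-1],(800,600),interpolation=cv2.INTER_CUBIC))
    cv2.imwrite(f"raw_{n}0.png",im[:,:,::-1])
    c=ctrl.calibration(n); print({k:np.round(v,4).tolist() if not isinstance(v,str) else v for k,v in c.items()})
print(ctrl.tip_extent); print(ctrl.get_obs())
E
```

```text
pics
{'camera_matrix': [[413.636, 0.0, 259.2895], [0.0, 413.636, 193.6547], [0.0, 0.0, 1.0]], 'world_from_camera': [[-0.249, -0.5719, 0.7816, 1.2751], [0.9683, -0.1301, 0.2133, 0.3171], [-0.0203, 0.8099, 0.5862, 0.6664], [0.0, 0.0, 0.0, 1.0]]}
{'camera_matrix': [[488.939, 0.0, 256.9775], [0.0, 488.939, 189.7619], [0.0, 0.0, 1.0]], 'world_from_camera': [[-0.0226, 0.987, -0.1593, 0.38], [-0.9996, -0.0249, -0.0125, 0.0919], [-0.0163, 0.1589, 0.9872, 1.1299], [0.0, 0.0, 0.0, 1.0]]}
0.019
{'time_s': 0.1, 'q': array([ 1.12671085e+00,  1.81496267e-01,  1.60790794e+00,  2.87635841e-06,
        1.35378265e+00, -2.06282299e-01]), 'dq': array([-0.00053277, -0.00250355, -0.00181374, -0.00099348, -0.00201791,
       -0.0001482 ]), 'joint_efforts': array([ 4.04788352e-04, -4.45879912e+01, -3.52237880e+01, -2.12960654e-04,
        4.20409458e-03,  8.60505480e-06]), 'eef_pos': array([0.13522057, 0.55839747, 0.24945765]), 'eef_rot': array([-2.55991411e-04,  1.18621892e-01,  9.92939178e-01, -7.54879547e-04]), 'wrist_force': array([ 1.10112329,  0.27336973, -0.97684096]), 'torque': array([ 0.00302566,  0.00194637, -0.0137199 ]), 'grasp_force': 0.0, 'opening': 1.0028478285110232}
```

View pics/scene0.png

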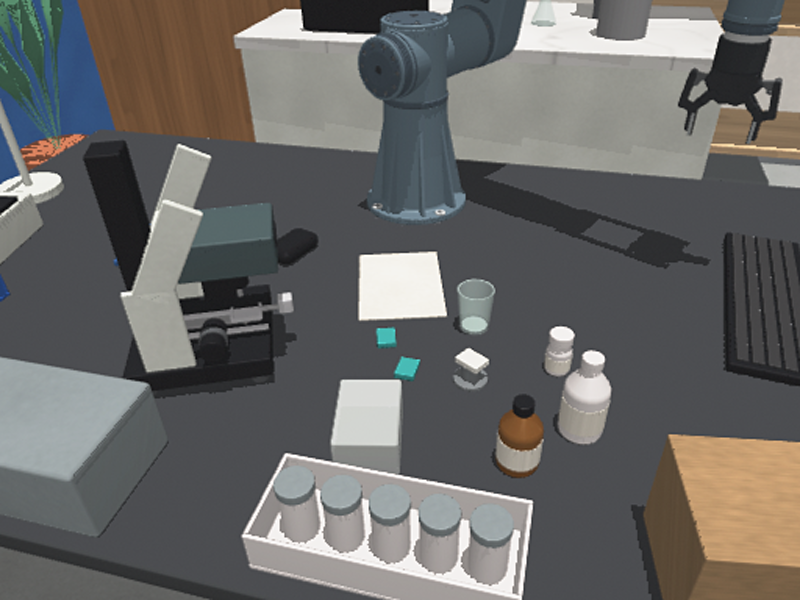

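View pics/top0.png

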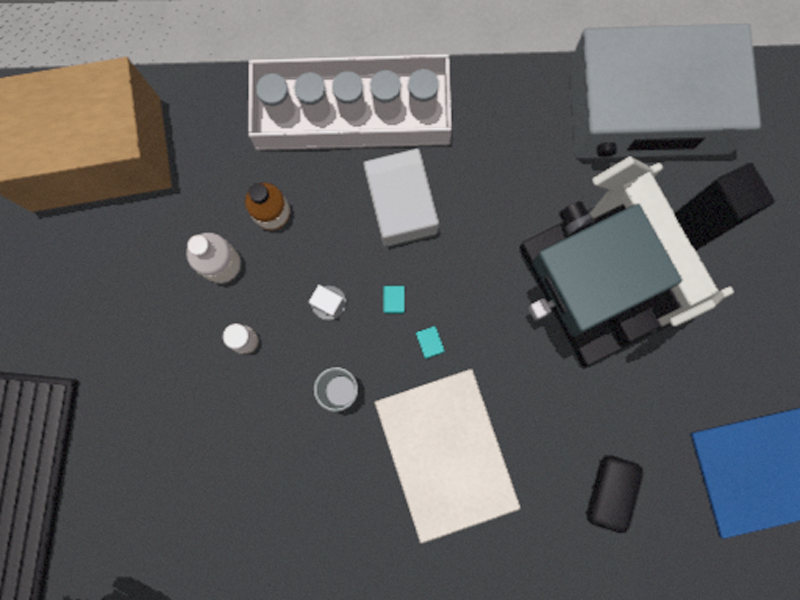

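The scene view shows the instrument at left, with its knob near (286,300) and the coupon on its pedestal near (471,360). In the top view the knob is at (541,309) and the coupon at (326,299). I'll enlarge these four spots.

```bash
cat > h.py <<'E'
import numpy as np, cv2
from scipy.spatial.transform import Rotation as R
from bench import ctrl
CAL={n:ctrl.calibration(n) for n in("scene","top")}
def ray(n,u,v):
    K=np.array(CAL[n]["camera_matrix"]);T=np.array(CAL[n]["world_from_camera"])
    p=np.linalg.solve(K,[u,v,1]); d=T[:3,:3]@[p[0],-p[1],-p[2]]
    return T[:3,3],d
def onz(n,u,v,z):
    o,d=ray(n,u,v); return o+d*(z-o[2])/d[2]
def proj(n,P):
    K=np.array(CAL[n]["camera_matrix"]);T=np.array(CAL[n]["world_from_camera"])
    p=T[:3,:3].T@(np.asarray(P,float)-T[:3,3]); q=K@[p[0],-p[1],-p[2]]; return q[:2]/q[2]
def tri(a,b):
    A=[];B=[]
    for n,(u,v) in(("scene",a),("top",b)):
        o,d=ray(n,u,v);d=d/np.linalg.norm(d);M=np.eye(3)-np.outer(d,d);A.append(M);B.append(M@o)
    return np.linalg.lstsq(np.vstack(A),np.hstack(B),rcond=None)[0]
def crop(im,x,y,w,h,s):
    return cv2.resize(im[y:y+h,x:x+w],(w*s,h*s),interpolation=cv2.INTER_CUBIC)
def pose():
    o=ctrl.get_obs();q=o["eef_rot"];return o["eef_pos"],R.from_quat([q[1],q[2],q[3],q[0]])
E
python3 - <<'E'
from h import *
s=cv2.imread("raw_scene0.png");t=cv2.imread("raw_top0.png")
# each crop 50x37 *8
a=crop(s,280,215,50,37,8);b=crop(s,140,170,66,50,6)[:296,:400];c=crop(t,186,174,50,37,8);d=crop(t,330,150,66,50,6)[:296,:396]
f=lambda x:cv2.copyMakeBorder(x,0,300-x.shape[0],0,400-x.shape[1],cv2.BORDER_CONSTANT)
cv2.imwrite("pics/c1.png",np.vstack([np.hstack([f(a),f(b)]),np.hstack([f(c),f(d)])]))
E
```

```text
(no output)
```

View pics/c1.png

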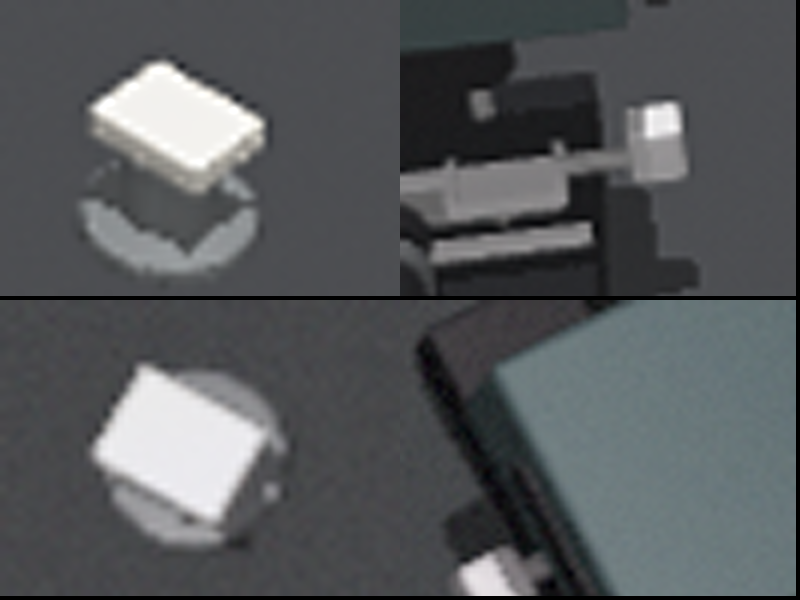

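The crop gives the coupon's top-face corners in both views, at 8x. It cuts off the knob and head in the top view, so I'll take one more crop of those and fit the coupon in the meantime.

Run:
```python
from h import *
t=cv2.imread("raw_top0.png")
cv2.imwrite("pics/c2.png",crop(t,325,125,130,110,5)); 
S=[(158,60),(265,125),(200,183),(88,108)];T=[(145,64),(268,132),(213,222),(93,150)]
S=[(280+(x+.5)/8-.5,215+(y+.5)/8-.5) for x,y in S];T=[(186+(x+.5)/8-.5,174+(y+.5)/8-.5) for x,y in T]
P=np.array([tri(a,b) for a,b in zip(S,T)]);print(np.round(P,4))
PT=np.array([onz("top",*b,.042) for b in T]);PS=np.array([onz("scene",*b,.042) for b in S])
for Q in(P,PT,PS):
    print(np.round(Q.mean(0),4),[round(float(np.linalg.norm(Q[i]-Q[i-1]))*1000,1) for i in range(4)])
    l=(Q[1]-Q[0])+(Q[2]-Q[3]);s=(Q[3]-Q[0])+(Q[2]-Q[1]);print("yaws",np.degrees([np.arctan2(l[1],l[0]),np.arctan2(s[1],s[0])]))
```

```text
[[ 0.5717  0.2186  0.0763]
 [ 0.5539  0.218   0.0371]
 [ 0.5365  0.2181 -0.0007]
 [ 0.5573  0.2171  0.0489]]
[0.5549 0.2179 0.0404] [31.0, 43.1, 41.7, 53.8]
yaws [ 179.59339941 -177.53242832]
[0.5548 0.2162 0.042 ] [28.4, 40.2, 29.7, 39.9]
yaws [-121.38186836  148.30817233]
[0.5562 0.2196 0.042 ] [30.3, 40.9, 31.8, 44.0]
yaws [ 57.08981624 -28.80643345]
```

View pics/c2.png

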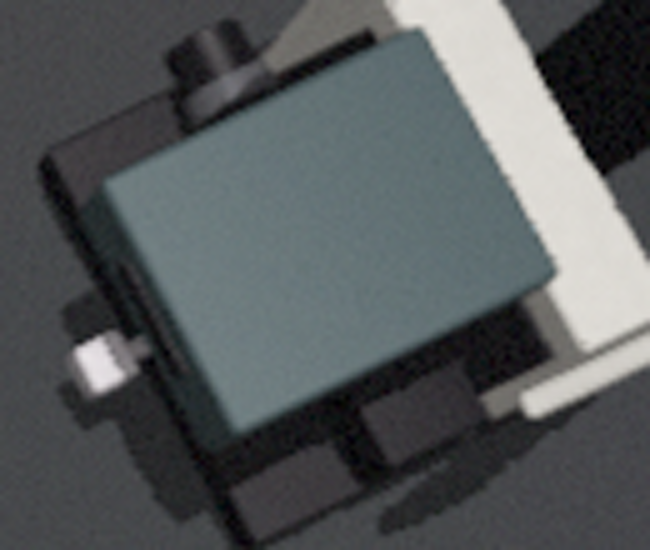

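In the top crop the head's upper face corners are at (104,183), (242,432), (555,270) and (425,33), and the knob top is centred at (100,366). In the scene crop the knob silhouette is centred at (657,141).

Run:
```python
from h import *
from scipy.optimize import least_squares
f=lambda x,y:(325+(x+.5)/5-.5,125+(y+.5)/5-.5)
H=[(104,183),(242,432),(555,270),(425,33)]
M=[(0,.055,.225),(0,-.055,.225),(.14,-.055,.225),(.14,.055,.225)]
obs=[("top",f(*p),m) for p,m in zip(H,M)]+[("top",f(100,366),(0,0,.088)),("scene",(140+(257.5)/6-.5,170+141.5/6-.5),(0,0,.075))]
def W(p,m): c,s=np.cos(p[2]),np.sin(p[2]);return [p[0]+c*m[0]-s*m[1],p[1]+s*m[0]+c*m[1],m[2]]
r=lambda p,o=obs:np.concatenate([proj(n,W(p,m))-u for n,u,m in o])
for o in(obs,obs[:5],obs[:4]):
    s=least_squares(r,[.55,-.1,-1.2],args=(o,));print(np.round(s.x[:2],4),np.degrees(s.x[2]));print(np.round(s.fun.reshape(-1,2),2).tolist())
print(onz("top",*obs[4][1],.088),onz("scene",*obs[5][1],.075))
```

```text
[ 0.527  -0.0848] -65.08942823805793
[[-1.61, -0.27], [-1.43, 1.9], [2.17, 1.28], [-0.55, -2.27], [1.04, -0.58], [-0.74, 0.1]]
[ 0.5272 -0.085 ] -65.0943684421029
[[-1.51, -0.34], [-1.33, 1.84], [2.27, 1.22], [-0.44, -2.33], [1.13, -0.64]]
[ 0.5274 -0.0855] -65.10337875722382
[[-1.26, -0.49], [-1.08, 1.69], [2.52, 1.09], [-0.19, -2.47]]
[ 0.52583293 -0.08255903  0.088     ] [ 0.52622664 -0.08321246  0.075     ]
```

```bash
cat >> h.py <<'E'
K0=np.array([.526,-.083,.075]); YI=np.radians(-65.1)
XI=np.array([np.cos(YI),np.sin(YI),0]); YV=np.array([-XI[1],XI[0],0]); ZV=np.array([0,0,1.])
def rot(yhead_deg,lean_deg=0):
    """tool y at heading; tool z down, leaning so fingers point along the heading-90 direction"""
    a=np.radians(yhead_deg);y=np.array([np.cos(a),np.sin(a),0]);f=np.array([y[1],-y[0],0]);l=np.radians(lean_deg)
    z=np.sin(l)*f-np.cos(l)*ZV
    return R.from_matrix(np.column_stack([np.cross(y,z),y,z]))
def plan(*wps):
    "moves to waypoints in turn, each relative to the one before (first: measured pose)"
    p,r=pose()
    o=ctrl.get_obs();print("t",round(o["time_s"],2),"pos",np.round(p,4),"F",np.round(o["wrist_force"],1),"grip",round(float(o["grasp_force"]),1),"open",round(float(o["opening"]),3),"q",np.round(o["q"],2))
    for P,Q in wps:
        print("xyz cm",np.round(r.inv().apply(P-p)*100,2),"dr",np.round((r.inv()*Q).as_rotvec(degrees=True)/6,2),"dist",round(float(np.linalg.norm(P-p)),3));p,r=P,Q
E
python3 - <<'E'
from h import *
Rk=rot(24.9,40)
plan((np.array([.38,.2,.25]),rot(45,15)),(K0-.09*Rk.as_matrix()[:,2],Rk),(K0-.003*XI,Rk))
E
```

```text
t 0.1 pos [0.1352 0.5584 0.2495] F [ 1.1  0.3 -1. ] grip 0.0 open 1.003 q [ 1.13  0.18  1.61  0.    1.35 -0.21]
xyz cm [-3.223e+01 -2.906e+01 -2.000e-02] dr [ 0.67 -2.44  5.2 ] dist 0.434
xyz cm [-21.31  -7.7   16.69] dr [ 1.56 -4.12  2.99] dist 0.281
xyz cm [ 0.23 -0.    8.81] dr [0. 0. 0.] dist 0.088
```

send_rows:
  dr:
    - [0.08,-0.3,0.65]
    - [0.17,-0.6,1.3]
    - [0.25,-0.9,1.95]
    - [0.33,-1.2,2.6]
    - [0.42,-1.5,3.25]
    - [0.5,-1.8,3.9]
    - [0.6,-2.1,4.5]
    - [0.67,-2.4,5.2]
  xyz:
    - [-4,-3.6,0]
    - [-8,-7.2,0]
    - [-12,-10.8,0]
    - [-16,-14.4,0]
    - [-20,-18,0]
    - [-24,-21.6,0]
    - [-28,-25.2,0]
    - [-32.2,-29,0]
  jaw: [60,60,60,60,60,60,60,60]

```text
time_s: 1.1
eef_pos: [0.3806, 0.1997, 0.2502]
eef_rot: [0.119, 0.38, 0.916, -0.049]
wrist_force: [1.7, 0.4, -0.2]
opening: 0.6
grasp_force: 0.0
```

Run:
```python
from h import *
Rk=rot(24.9,40)
plan((K0-.09*Rk.as_matrix()[:,2],Rk))
```

```text
t 1.1 pos [0.3806 0.1997 0.2502] F [ 1.7  0.4 -0.2] grip 0.0 open 0.6 q [ 0.37 -0.19  2.   -0.25  1.24 -0.34]
xyz cm [-21.31  -7.68  16.62] dr [ 1.55 -4.16  2.98] dist 0.281
```

send_rows:
  dr:
    - [0.2,-0.6,0.4]
    - [0.4,-1.2,0.85]
    - [0.65,-1.8,1.3]
    - [0.9,-2.4,1.7]
    - [1.1,-3.0,2.1]
    - [1.3,-3.6,2.6]
    - [1.55,-4.16,2.98]
    - [1.55,-4.16,2.98]
  xyz:
    - [-3,-1.1,2.4]
    - [-6,-2.2,4.8]
    - [-9,-3.3,7.1]
    - [-12,-4.4,9.5]
    - [-15,-5.5,11.8]
    - [-18,-6.6,14.2]
    - [-21.3,-7.7,16.6]
    - [-21.3,-7.7,16.6]
  jaw: [60,60,60,60,60,60,60,60]

```text
time_s: 2.1
eef_pos: [0.5004, -0.0303, 0.1418]
eef_rot: [0.287, 0.505, 0.793, -0.185]
wrist_force: [-0.1, 0.5, -0.1]
opening: 0.602
grasp_force: 0.0
```

Run:
```python
from h import *
Rk=rot(24.9,40)
plan((K0-.003*XI,Rk))
s=ctrl.camera("scene")[:,:,::-1];t=ctrl.camera("top")[:,:,::-1]
a=crop(s,120,125,100,100,4);b=crop(t,300,140,100,100,4)
for P in(K0,pose()[0]):
  for n,im,x,y in(("scene",a,120,125),("top",b,300,140)):
    u=proj(n,P);im=cv2.circle(im,(int((u[0]-x+.5)*4),int((u[1]-y+.5)*4)),3,(0,0,255),-1)
cv2.imwrite("pics/k1.png",np.hstack([a,b]))
```

```text
t 2.1 pos [ 0.5004 -0.0303  0.1418] F [-0.1  0.5 -0.1] grip 0.0 open 0.602 q [ 0.06  0.15  2.06 -0.9   0.88  0.2 ]
xyz cm [0.02 0.14 8.69] dr [-0.03 -0.01  0.02] dist 0.087
```

View pics/k1.png

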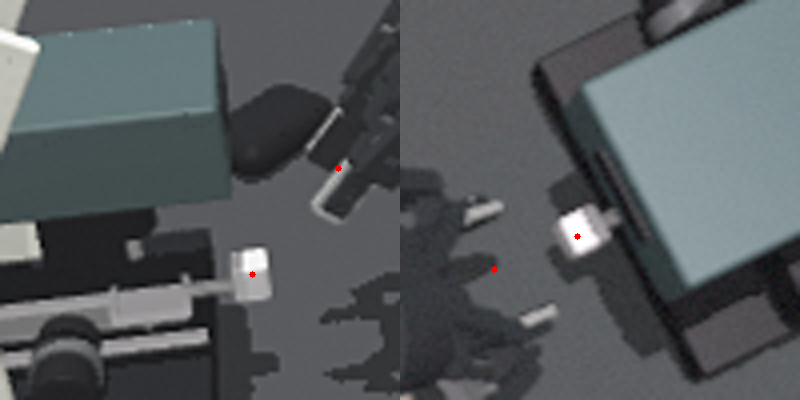

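The fingers straddle the knob in both views and the projected estimate lands on it (scene 252,274; top 577,236). Going in.

send_rows:
  dr:
    - [0,0,0]
    - [0,0,0]
    - [0,0,0]
    - [0,0,0]
    - [0,0,0]
    - [0,0,0]
    - [0,0,0]
    - [0,0,0]
  xyz:
    - [0,0.1,1.5]
    - [0,0.15,3]
    - [0,0.15,4.5]
    - [0,0.15,6]
    - [0,0.15,7.2]
    - [0,0.15,8.1]
    - [0,0.15,8.7]
    - [0,0.15,8.7]
  jaw: [60,60,60,60,60,60,60,60]

```text
time_s: 3.2
eef_pos: [0.5261, -0.0791, 0.0771]
eef_rot: [0.288, 0.505, 0.793, -0.184]
wrist_force: [0.5, 0.3, 0.8]
opening: 0.599
grasp_force: 0.0
```

send_rows:
  dr:
    - [0,0,0]
    - [0,0,0]
    - [0,0,0]
    - [0,0,0]
    - [0,0,0]
    - [0,0,0]
    - [0,0,0]
    - [0,0,0]
  xyz:
    - [0,0,0]
    - [0,0,0]
    - [0,0,0]
    - [0,0,0]
    - [0,0,0]
    - [0,0,0]
    - [0,0,0]
    - [0,0,0]
  jaw: [40,30,25,23,23,23,23,23]

```text
time_s: 4.2
eef_pos: [0.5263, -0.0786, 0.0778]
eef_rot: [0.289, 0.505, 0.793, -0.184]
wrist_force: [-3.7, 3.3, 5.6]
opening: 0.243
grasp_force: 58.4
```

Run:
```python
from h import *
p,r=pose();plan((p-.121*XI,r))
```

```text
t 4.2 pos [ 0.5263 -0.0786  0.0778] F [-3.7  3.3  5.6] grip 58.4 open 0.243 q [-0.05  0.31  2.04 -1.04  0.72  0.31]
xyz cm [ 9.27  0.03 -7.78] dr [0. 0. 0.] dist 0.121
```

send_rows:
  dr:
    - [0,0,0]
    - [0,0,0]
    - [0,0,0]
    - [0,0,0]
    - [0,0,0]
    - [0,0,0]
    - [0,0,0]
    - [0,0,0]
  xyz:
    - [0.4,0,-0.34]
    - [1.0,0,-0.84]
    - [1.7,0,-1.43]
    - [2.4,0,-2.01]
    - [3.1,0,-2.6]
    - [3.8,0,-3.19]
    - [4.5,0,-3.78]
    - [5.2,0,-4.36]
  jaw: [23,23,23,23,23,23,23,23]

```text
time_s: 5.2
eef_pos: [0.4976, -0.0167, 0.0779]
eef_rot: [0.289, 0.505, 0.793, -0.184]
wrist_force: [1.0, -1.4, 6.6]
opening: 0.244
grasp_force: 61.3
```

send_rows:
  dr:
    - [0,0,0]
    - [0,0,0]
    - [0,0,0]
    - [0,0,0]
    - [0,0,0]
    - [0,0,0]
    - [0,0,0]
    - [0,0,0]
  xyz:
    - [0.7,0,-0.59]
    - [1.4,0,-1.17]
    - [2.1,0,-1.76]
    - [2.8,0,-2.35]
    - [3.4,0,-2.85]
    - [3.8,0,-3.19]
    - [4.1,0,-3.44]
    - [4.1,0,-3.44]
  jaw: [23,23,23,23,23,23,23,23]

```text
time_s: 6.2
eef_pos: [0.4757, 0.0305, 0.0779]
eef_rot: [0.289, 0.505, 0.792, -0.184]
wrist_force: [7.5, -10.8, -0.5]
opening: 0.242
grasp_force: 63.6
```

Run:
```python
from h import *
p,r=pose();d=p-np.array([.5263,-.0786,.0778]);print("out",-d@XI,"lat",d@YV,d[2]);plan((p-.12*r.as_matrix()[:,2]*0.7,r))
s=ctrl.camera("scene")[:,:,::-1];t=ctrl.camera("top")[:,:,::-1]
cv2.imwrite("pics/k2.png",np.hstack([crop(s,120,125,100,100,4),crop(t,280,120,100,100,4)]))
```

```text
out 0.120246435026851 lat 7.411221923882833e-05 6.137571496027394e-05
t 6.2 pos [0.4757 0.0305 0.0779] F [  7.5 -10.8  -0.5] grip 63.6 open 0.242 q [ 0.21  0.29  2.07 -0.96  0.87  0.46]
xyz cm [-0.   0.  -8.4] dr [0. 0. 0.] dist 0.084
```

View pics/k2.png

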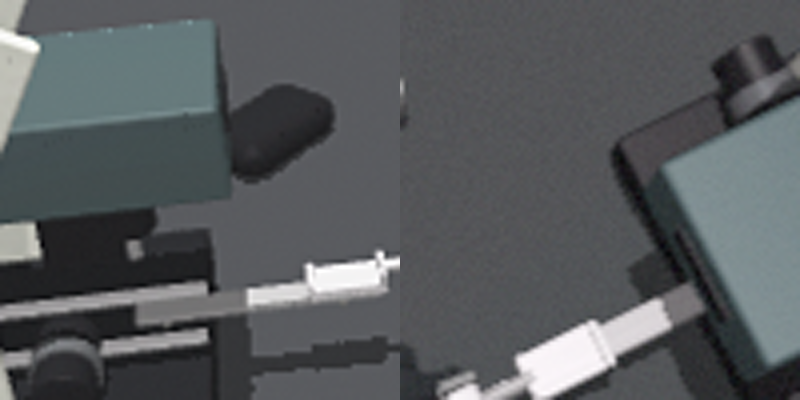

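The shuttle is fully out: 120.2 mm of travel, 11 N against the stop. The tray shows in the top crop, centred near (566,358). Before releasing I'll test how grip force depends on the jaw command.

send_rows:
  dr:
    - [0,0,0]
    - [0,0,0]
    - [0,0,0]
    - [0,0,0]
    - [0,0,0]
    - [0,0,0]
    - [0,0,0]
    - [0,0,0]
  xyz:
    - [0,0,0]
    - [0,0,0]
    - [0,0,0]
    - [0,0,0]
    - [0,0,0]
    - [0,0,0]
    - [0,0,0]
    - [0,0,0]
  jaw: [24.5,24.5,24.5,24.5,24.5,24.5,24.5,24.5]

```text
time_s: 7.3
eef_pos: [0.4757, 0.0305, 0.0778]
eef_rot: [0.289, 0.505, 0.792, -0.184]
wrist_force: [7.9, -10.9, -1.3]
opening: 0.244
grasp_force: 49.3
```

Run:
```python
from h import *
print(onz("top",321.1,209.1,.068), K0-.058*XI)
C=np.array([.5555,.218,.041]);Rk=rot(24.9,40)
p,r=pose();b=p-.09*r.as_matrix()[:,2]
plan((b,r),(C+[0,0,.10],rot(58.8)),(C,rot(58.8)))
print(onz("top",335/1.5625,380/1.5625,.075),onz("top",401/1.5625,185/1.5625,.06))
```

```text
[ 0.50503037 -0.03353179  0.068     ] [ 0.50157992 -0.03039145  0.075     ]
t 7.3 pos [0.4757 0.0305 0.0778] F [  7.9 -10.9  -1.3] grip 49.3 open 0.244 q [ 0.21  0.29  2.07 -0.96  0.87  0.46]
xyz cm [ 0. -0. -9.] dr [0. 0. 0.] dist 0.09
xyz cm [ 6.36 15.16 -4.6 ] dr [-1.97  6.48 -5.4 ] dist 0.171
xyz cm [ 0.  0. 10.] dr [0. 0. 0.] dist 0.1
[0.43607223 0.19946872 0.075     ] [0.71663131 0.10251896 0.06      ]
```

send_rows:
  dr:
    - [0,0,0]
    - [0,0,0]
    - [0,0,0]
    - [0,0,0]
    - [0,0,0]
    - [0,0,0]
    - [0,0,0]
    - [0,0,0]
  xyz:
    - [0,0,0]
    - [0,0,0]
    - [0,0,0]
    - [0,0,-1]
    - [0,0,-3]
    - [0,0,-5]
    - [0,0,-7.5]
    - [0,0,-9]
  jaw: [30,50,60,65,65,65,65,65]

```text
time_s: 8.3
eef_pos: [0.4504, 0.0847, 0.1476]
eef_rot: [0.289, 0.505, 0.793, -0.183]
wrist_force: [-0.5, -0.1, -0.0]
opening: 0.646
grasp_force: 0.0
```

send_rows:
  dr:
    - [-0.2,0.65,-0.55]
    - [-0.45,1.5,-1.25]
    - [-0.7,2.3,-1.9]
    - [-0.95,3.1,-2.6]
    - [-1.2,4.0,-3.3]
    - [-1.5,4.9,-4.1]
    - [-1.75,5.7,-4.8]
    - [-1.97,6.48,-5.4]
  xyz:
    - [0.6,1.5,-0.5]
    - [1.4,3.4,-1]
    - [2.2,5.3,-1.6]
    - [3,7.2,-2.2]
    - [3.9,9.3,-2.8]
    - [4.8,11.4,-3.5]
    - [5.6,13.4,-4.1]
    - [6.4,15.2,-4.6]
  jaw: [65,65,65,65,65,65,65,65]

```text
time_s: 9.3
eef_pos: [0.5553, 0.2199, 0.1408]
eef_rot: [-0.002, 0.267, 0.964, 0.002]
wrist_force: [0.4, 0.3, 0.4]
opening: 0.65
grasp_force: 0.0
```

Run:
```python
from h import *
C=np.array([.5555,.218,.041]);plan((C,rot(58.8)))
s=ctrl.camera("scene")[:,:,::-1];t=ctrl.camera("top")[:,:,::-1]
cv2.imwrite("raw_s2.png",s);cv2.imwrite("raw_t2.png",t)
a=crop(s,250,170,100,100,4);b=crop(t,280,150,100,100,4)
for dx in(-.02,.02):
  for dy in(-.013,.013):
    P=K0-.058*XI+dx*XI+dy*YV;P[2]=.066
    for n,im,x,y in(("scene",a,250,170),("top",b,280,150)):
      u=proj(n,P);cv2.circle(im,(int((u[0]-x+.5)*4),int((u[1]-y+.5)*4)),2,(0,0,255),-1)
cv2.imwrite("pics/k3.png",np.hstack([a,b]))
```

```text
t 9.3 pos [0.5553 0.2199 0.1408] F [0.4 0.3 0.4] grip 0.0 open 0.65 q [ 0.18  0.35  1.64  0.    1.16 -0.85]
xyz cm [-0.15 -0.17  9.98] dr [ 0.02 -0.04  0.03] dist 0.1
```

View pics/k3.png

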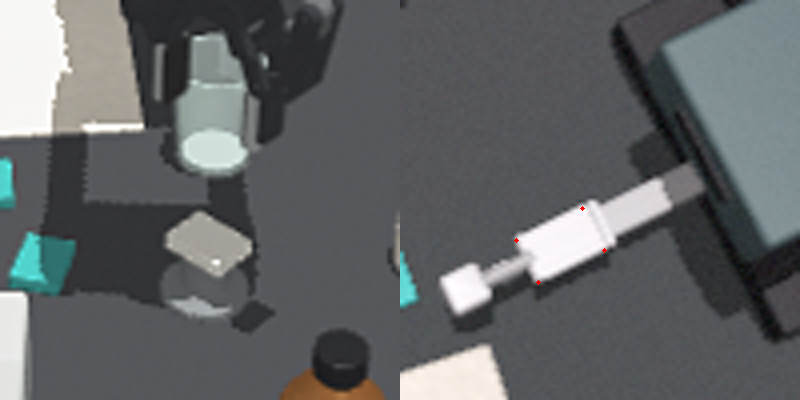

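The shuttle stayed out. My tray model's red corners sit about 1 mm short of the visible tray along +x, spanning (517,240) to (604,250), and the coupon is still on its pedestal. Descending.

send_rows:
  dr:
    - [0,0,0]
    - [0,0,0]
    - [0,0,0]
    - [0,0,0]
    - [0,0,0]
    - [0,0,0]
    - [0,0,0]
    - [0,0,0]
  xyz:
    - [-0.15,-0.17,1.5]
    - [-0.15,-0.17,3.2]
    - [-0.15,-0.17,5]
    - [-0.15,-0.17,6.8]
    - [-0.15,-0.17,8.3]
    - [-0.15,-0.17,9.4]
    - [-0.15,-0.17,10]
    - [-0.15,-0.17,10]
  jaw: [65,65,65,65,65,65,65,65]

```text
time_s: 10.4
eef_pos: [0.5552, 0.2169, 0.0401]
eef_rot: [-0.001, 0.269, 0.963, 0.0]
wrist_force: [0.1, 0.5, -0.2]
opening: 0.651
grasp_force: 0.0
```

send_rows:
  dr:
    - [0,0,0]
    - [0,0,0]
    - [0,0,0]
    - [0,0,0]
    - [0,0,0]
    - [0,0,0]
    - [0,0,0]
    - [0,0,0]
  xyz:
    - [0,0,0]
    - [0,0,0]
    - [0,0,0]
    - [0,0,0]
    - [0,0,0]
    - [0,0,0]
    - [0,0,0]
    - [0,0,0]
  jaw: [60,56,53,51,50,49,48,47]

```text
time_s: 11.4
eef_pos: [0.5553, 0.217, 0.0404]
eef_rot: [-0.001, 0.269, 0.963, 0.001]
wrist_force: [1.0, 1.1, 0.3]
opening: 0.472
grasp_force: 0.2
```

Run:
```python
from h import *
plan()
k=onz("top",296.1,221.6,.088);print(k,(k-K0+.12*XI)@XI,(k-K0)@YV)
f=lambda x,y:(280+(x-400+.5)/4-.5,150+(y+.5)/4-.5)
for n,p in dict(rl=(593,206),rr=(610,247),fl=(517,240),fr=(535,283)).items():
    q=onz("top",*f(*p),.070 if n[0]=="r" else .066)-K0;print(n,q@XI+.12-.062,q@YV)
```

```text
t 11.4 pos [0.5553 0.217  0.0404] F [1.  1.1 0.3] grip 0.2 open 0.472 q [ 0.17  0.49  1.68  0.    0.98 -0.85]
[0.47716222 0.02321057 0.088     ] 0.003099886481414875 0.00042043983593727523
rl 0.025276747870852434 0.010710830752842408
rr 0.02314881509012104 -0.013335738663039776
fl -0.019826163211563455 0.012716948090972811
fr -0.021810915929251537 -0.012587018539284496
```

send_rows:
  dr:
    - [0,0,0]
    - [0,0,0]
    - [0,0,0]
    - [0,0,0]
    - [0,0,0]
    - [0,0,0]
    - [0,0,0]
    - [0,0,0]
  xyz:
    - [0,0,0]
    - [0,0,0]
    - [0,0,0]
    - [0,0,0]
    - [0,0,0]
    - [0,0,0]
    - [0,0,0]
    - [0,0,0]
  jaw: [46.5,46,46,46,46,46,46,46]

```text
time_s: 12.4
eef_pos: [0.5553, 0.2169, 0.0405]
eef_rot: [-0.001, 0.269, 0.963, 0.001]
wrist_force: [-0.1, 0.7, 3.8]
opening: 0.461
grasp_force: 17.4
```

Run:
```python
from h import *
p,r=pose();T=K0-.0557*XI
plan((p+[0,0,.08],rot(58.8)),(np.r_[T[:2],.115],rot(24.9)),(np.r_[T[:2],.075],rot(24.9)))
```

```text
t 12.4 pos [0.5553 0.2169 0.0405] F [-0.1  0.7  3.8] grip 17.4 open 0.461 q [ 0.17  0.49  1.68  0.    0.98 -0.85]
xyz cm [ 0.01  0.01 -8.  ] dr [ 0.01 -0.01  0.  ] dist 0.08
xyz cm [ -8.41 -24.07   0.55] dr [0.   0.   5.65] dist 0.255
xyz cm [0. 0. 4.] dr [0. 0. 0.] dist 0.04
```

send_rows:
  dr:
    - [0,0,0]
    - [0,0,0]
    - [0,0,0]
    - [0,0,0]
    - [0,0,0]
    - [0,0,0]
    - [0,0,0]
    - [0,0,0]
  xyz:
    - [0,0,-0.3]
    - [0,0,-1]
    - [0,0,-2.2]
    - [0,0,-3.6]
    - [0,0,-5]
    - [0,0,-6.4]
    - [0,0,-7.5]
    - [0,0,-8]
  jaw: [46,46,46,46,46,46,46,46]

```text
time_s: 13.4
eef_pos: [0.5558, 0.2169, 0.1215]
eef_rot: [0.0, 0.269, 0.963, 0.001]
wrist_force: [-0.1, -0.2, 0.3]
opening: 0.464
grasp_force: 17.3
```

send_rows:
  dr:
    - [0,0,0.2]
    - [0,0,0.6]
    - [0,0,1.1]
    - [0,0,1.6]
    - [0,0,2.1]
    - [0,0,2.6]
    - [0,0,3.1]
    - [0,0,3.6]
  xyz:
    - [-0.3,-0.8,0]
    - [-0.9,-2.5,0]
    - [-1.6,-4.6,0]
    - [-2.4,-6.9,0]
    - [-3.2,-9.1,0]
    - [-3.9,-11.2,0]
    - [-4.7,-13.5,0]
    - [-5.4,-15.5,0]
  jaw: [46,46,46,46,46,46,46,46]

```text
time_s: 14.4
eef_pos: [0.5203, 0.0541, 0.1199]
eef_rot: [-0.001, 0.447, 0.895, 0.0]
wrist_force: [-0.7, 0.3, -0.7]
opening: 0.467
grasp_force: 17.3
```

Run:
```python
from h import *
T=K0-.0557*XI
plan((np.r_[T[:2],.115],rot(24.9)))
```

```text
t 14.4 pos [0.5203 0.0541 0.1199] F [-0.7  0.3 -0.7] grip 17.3 open 0.467 q [-0.12  0.23  1.84  0.    1.08 -0.77]
xyz cm [-5.86 -6.62  0.48] dr [-0.01 -0.02  2.01] dist 0.089
```

send_rows:
  dr:
    - [0,0,0.5]
    - [0,0,0.9]
    - [0,0,1.3]
    - [0,0,1.6]
    - [0,0,1.85]
    - [0,0,2.0]
    - [0,0,2.0]
    - [0,0,2.0]
  xyz:
    - [-1.5,-1.7,0.1]
    - [-2.8,-3.2,0.2]
    - [-4,-4.5,0.3]
    - [-4.9,-5.5,0.4]
    - [-5.5,-6.2,0.45]
    - [-5.85,-6.6,0.5]
    - [-5.85,-6.6,0.5]
    - [-5.85,-6.6,0.5]
  jaw: [46,46,46,46,46,46,46,46]

```text
time_s: 15.4
eef_pos: [0.5042, -0.0298, 0.1151]
eef_rot: [-0.001, 0.535, 0.845, 0.0]
wrist_force: [0.4, 0.0, -0.2]
opening: 0.461
grasp_force: 17.3
```

Run:
```python
from h import *
T=K0-.0557*XI
plan((np.r_[T[:2],.076],rot(24.9)))
s=ctrl.camera("scene")[:,:,::-1];t=ctrl.camera("top")[:,:,::-1]
cv2.imwrite("pics/k4.png",np.hstack([crop(s,165,140,80,80,5),crop(t,280,150,80,80,5)]))
```

```text
t 15.4 pos [ 0.5042 -0.0298  0.1151] F [ 0.4  0.  -0.2] grip 17.3 open 0.461 q [-0.3   0.2   1.89  0.    1.06 -0.74]
xyz cm [-0.18 -0.26  3.91] dr [-0.   -0.02  0.06] dist 0.039
```

View pics/k4.png

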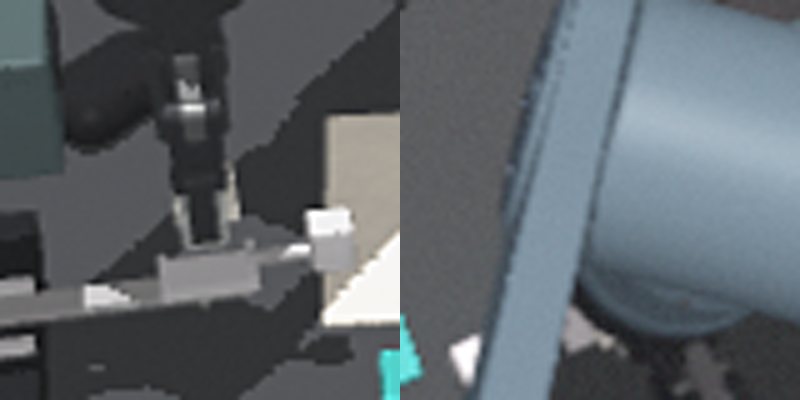

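The fingers and coupon (column 207) are centred over the tray, between the lips (165 and 250) in the scene view. Lowering.

send_rows:
  dr:
    - [0,0,0.06]
    - [0,0,0.06]
    - [0,0,0.06]
    - [0,0,0.06]
    - [0,0,0.06]
    - [0,0,0.06]
    - [0,0,0.06]
    - [0,0,0.06]
  xyz:
    - [-0.18,-0.26,0.4]
    - [-0.18,-0.26,1]
    - [-0.18,-0.26,1.7]
    - [-0.18,-0.26,2.4]
    - [-0.18,-0.26,3]
    - [-0.18,-0.26,3.5]
    - [-0.18,-0.26,3.8]
    - [-0.18,-0.26,3.8]
  jaw: [46,46,46,46,46,46,46,46]

```text
time_s: 16.5
eef_pos: [0.5024, -0.0329, 0.0769]
eef_rot: [-0.001, 0.538, 0.843, 0.0]
wrist_force: [0.2, -0.2, -0.5]
opening: 0.468
grasp_force: 17.3
```

send_rows:
  dr:
    - [0,0,0]
    - [0,0,0]
    - [0,0,0]
    - [0,0,0]
    - [0,0,0]
    - [0,0,0]
    - [0,0,0]
    - [0,0,0]
  xyz:
    - [0,0,0]
    - [0,0,0.03]
    - [0,0,0.06]
    - [0,0,0.09]
    - [0,0,0.12]
    - [0,0,0.12]
    - [0,0,0.12]
    - [0,0,0.12]
  jaw: [46,46,46,46,46,46,46,46]

```text
time_s: 17.5
eef_pos: [0.5025, -0.0329, 0.0759]
eef_rot: [-0.001, 0.538, 0.843, 0.0]
wrist_force: [0.0, -0.2, 0.5]
opening: 0.466
grasp_force: 17.3
```

send_rows:
  dr:
    - [0,0,0]
    - [0,0,0]
    - [0,0,0]
    - [0,0,0]
    - [0,0,0]
    - [0,0,0]
    - [0,0,0]
    - [0,0,0]
  xyz:
    - [0,0,0.02]
    - [0,0,0.04]
    - [0,0,0.06]
    - [0,0,0.08]
    - [0,0,0.1]
    - [0,0,0.1]
    - [0,0,0.1]
    - [0,0,0.1]
  jaw: [46,46,46,46,46,46,46,46]

```text
time_s: 18.5
eef_pos: [0.5025, -0.0329, 0.075]
eef_rot: [-0.001, 0.538, 0.843, 0.0]
wrist_force: [-0.0, 0.4, -0.6]
opening: 0.465
grasp_force: 17.3
```

send_rows:
  dr:
    - [0,0,0]
    - [0,0,0]
    - [0,0,0]
    - [0,0,0]
    - [0,0,0]
    - [0,0,0]
    - [0,0,0]
    - [0,0,0]
  xyz:
    - [0,0,0.02]
    - [0,0,0.04]
    - [0,0,0.06]
    - [0,0,0.08]
    - [0,0,0.08]
    - [0,0,0.08]
    - [0,0,0.08]
    - [0,0,0.08]
  jaw: [46,46,46,46,46,46,46,46]

```text
time_s: 19.5
eef_pos: [0.5026, -0.033, 0.0744]
eef_rot: [-0.001, 0.538, 0.843, 0.0]
wrist_force: [-2.9, -0.1, 5.1]
opening: 0.461
grasp_force: 17.9
```

Contact is at the expected height with 5 N. Releasing slowly.

send_rows:
  dr:
    - [0,0,0]
    - [0,0,0]
    - [0,0,0]
    - [0,0,0]
    - [0,0,0]
    - [0,0,0]
    - [0,0,0]
    - [0,0,0]
  xyz:
    - [0,0,-0.02]
    - [0,0,-0.04]
    - [0,0,-0.04]
    - [0,0,-0.04]
    - [0,0,-0.04]
    - [0,0,-0.04]
    - [0,0,-0.04]
    - [0,0,-0.04]
  jaw: [46,46.5,47,47.5,49,52,57,62]

```text
time_s: 20.5
eef_pos: [0.5025, -0.0329, 0.0745]
eef_rot: [-0.001, 0.538, 0.843, 0.0]
wrist_force: [-0.5, -0.1, 0.2]
opening: 0.623
grasp_force: 0.0
```

send_rows:
  dr:
    - [0,0,0]
    - [0,0,0]
    - [0,0,0]
    - [0,0,0]
    - [0,0,0]
    - [0,0,0]
    - [0,0,0]
    - [0,0,0]
  xyz:
    - [0,0,0]
    - [0,0,-0.5]
    - [0,0,-1.5]
    - [0,0,-3]
    - [0,0,-4.5]
    - [0,0,-6]
    - [0,0,-7.2]
    - [0,0,-8]
  jaw: [64,64,64,64,64,64,64,64]

```text
time_s: 21.5
eef_pos: [0.5028, -0.0331, 0.1556]
eef_rot: [-0.0, 0.538, 0.843, 0.0]
wrist_force: [-0.5, 0.1, 0.7]
opening: 0.64
grasp_force: 0.0
```

Run:
```python
from h import *
# grip pose on the pulled-out knob, as gripped before: (.4757,.0305,.0779)
G=np.array([.4757,.0305,.0779]);Rk=rot(24.9,40);b=G-.09*Rk.as_matrix()[:,2]
plan((np.r_[b[:2],.165],Rk),(G,Rk))
```

```text
t 21.5 pos [ 0.5028 -0.0331  0.1556] F [-0.5  0.1  0.7] grip 0.0 open 0.64 q [-0.3   0.13  1.87  0.    1.14 -0.74]
xyz cm [12.69  0.21 -0.93] dr [ 0.   -6.68 -0.01] dist 0.127
xyz cm [ 1.17  0.   10.39] dr [0. 0. 0.] dist 0.105
```

send_rows:
  dr:
    - [0,-0.4,0]
    - [0,-1.2,0]
    - [0,-2.1,0]
    - [0,-3.1,0]
    - [0,-4.1,0]
    - [0,-5.1,0]
    - [0,-6,0]
    - [0,-6.68,0]
  xyz:
    - [1,0,0]
    - [2.7,0.05,-0.2]
    - [4.5,0.1,-0.4]
    - [6.3,0.1,-0.5]
    - [8,0.15,-0.6]
    - [9.7,0.2,-0.7]
    - [11.4,0.2,-0.8]
    - [12.7,0.2,-0.9]
  jaw: [64,64,64,64,64,64,64,64]

```text
time_s: 22.5
eef_pos: [0.4504, 0.0839, 0.1638]
eef_rot: [0.289, 0.505, 0.792, -0.185]
wrist_force: [-0.1, -0.3, -0.2]
opening: 0.644
grasp_force: 0.0
```

Run:
```python
from h import *
G=np.array([.4757,.0305,.0779]);Rk=rot(24.9,40)
plan((G-.03*Rk.as_matrix()[:,2],Rk),(G,Rk))
s=ctrl.camera("scene")[:,:,::-1];t=ctrl.camera("top")[:,:,::-1]
cv2.imwrite("pics/k5.png",np.hstack([crop(s,185,160,65,65,6),crop(t,280,175,65,65,6)]))
```

```text
t 22.5 pos [0.4504 0.0839 0.1638] F [-0.1 -0.3 -0.2] grip 0.0 open 0.644 q [ 0.35  0.12  2.03 -0.81  1.08  0.35]
xyz cm [1.01 0.04 7.37] dr [-0.    0.02  0.  ] dist 0.074
xyz cm [ 0. -0.  3.] dr [0. 0. 0.] dist 0.03
```

View pics/k5.png

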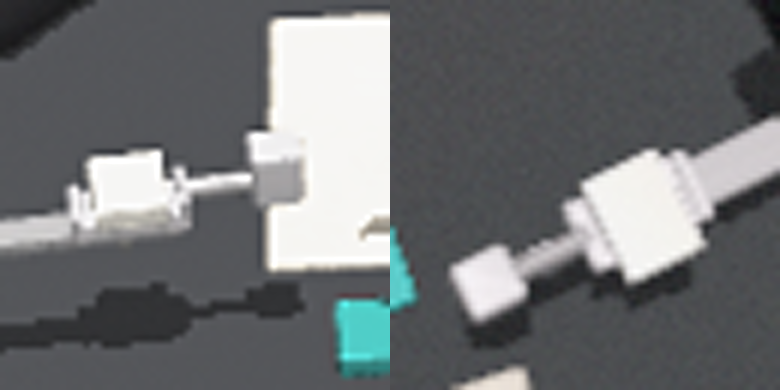

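The coupon lies flat and centred between the lips (top view about 645,215; scene 125,180), with the knob at (488,285). Gripping the knob again.

send_rows:
  dr:
    - [0,0,0]
    - [0,0,0]
    - [0,0,0]
    - [0,0,0]
    - [0,0,0]
    - [0,0,0]
    - [0,0,0]
    - [0,0,0]
  xyz:
    - [0.5,0,1.5]
    - [1,0.04,3.2]
    - [1,0.04,5]
    - [1,0.04,6.8]
    - [1,0.04,8.4]
    - [1,0.04,9.6]
    - [1,0.04,10.3]
    - [1,0.04,10.4]
  jaw: [60,60,60,60,60,60,60,60]

```text
time_s: 23.6
eef_pos: [0.4762, 0.0293, 0.0773]
eef_rot: [0.288, 0.506, 0.792, -0.184]
wrist_force: [-0.0, 1.2, 0.3]
opening: 0.597
grasp_force: 0.0
```

send_rows:
  dr:
    - [0,0,0]
    - [0,0,0]
    - [0,0,0]
    - [0,0,0]
    - [0,0,0]
    - [0,0,0]
    - [0,0,0]
    - [0,0,0]
  xyz:
    - [0,0,0]
    - [0,0,0]
    - [0,0,0]
    - [0,0,0]
    - [0,0,0]
    - [0,0,0]
    - [0,0,0]
    - [0,0,0]
  jaw: [45,35,29,26,25,24.5,24,24]

```text
time_s: 24.6
eef_pos: [0.4763, 0.0294, 0.0778]
eef_rot: [0.288, 0.506, 0.792, -0.184]
wrist_force: [-2.9, 0.4, 6.0]
opening: 0.25
grasp_force: 39.6
```

Run:
```python
from h import *
p,r=pose();plan((p+.1*XI,r))
```

```text
t 24.6 pos [0.4763 0.0294 0.0778] F [-2.9  0.4  6. ] grip 39.6 open 0.25 q [ 0.21  0.29  2.07 -0.96  0.87  0.45]
xyz cm [-7.66  0.01  6.43] dr [0. 0. 0.] dist 0.1
```

send_rows:
  dr:
    - [0,0,0]
    - [0,0,0]
    - [0,0,0]
    - [0,0,0]
    - [0,0,0]
    - [0,0,0]
    - [0,0,0]
    - [0,0,0]
  xyz:
    - [-0.08,0,0.06]
    - [-0.19,0,0.16]
    - [-0.34,0,0.29]
    - [-0.54,0,0.45]
    - [-0.77,0,0.64]
    - [-1.07,0,0.9]
    - [-1.38,0,1.16]
    - [-1.72,0,1.45]
  jaw: [24,24,24,24,24,24,24,24]

```text
time_s: 25.6
eef_pos: [0.4859, 0.0087, 0.0778]
eef_rot: [0.288, 0.506, 0.792, -0.184]
wrist_force: [-3.3, 0.4, 6.3]
opening: 0.248
grasp_force: 39.7
```

send_rows:
  dr:
    - [0,0,0]
    - [0,0,0]
    - [0,0,0]
    - [0,0,0]
    - [0,0,0]
    - [0,0,0]
    - [0,0,0]
    - [0,0,0]
  xyz:
    - [-0.36,0,0.3]
    - [-0.72,0,0.6]
    - [-1.08,0,0.91]
    - [-1.44,0,1.21]
    - [-1.8,0,1.51]
    - [-2.16,0,1.81]
    - [-2.52,0,2.12]
    - [-2.88,0,2.42]
  jaw: [24,24,24,24,24,24,24,24]

```text
time_s: 26.6
eef_pos: [0.5017, -0.0255, 0.0778]
eef_rot: [0.288, 0.506, 0.792, -0.184]
wrist_force: [-2.9, -0.5, 5.4]
opening: 0.248
grasp_force: 39.7
```

send_rows:
  dr:
    - [0,0,0]
    - [0,0,0]
    - [0,0,0]
    - [0,0,0]
    - [0,0,0]
    - [0,0,0]
    - [0,0,0]
    - [0,0,0]
  xyz:
    - [-0.36,0,0.3]
    - [-0.72,0,0.6]
    - [-1.08,0,0.91]
    - [-1.44,0,1.21]
    - [-1.8,0,1.51]
    - [-2.16,0,1.81]
    - [-2.47,0,2.07]
    - [-2.7,0,2.26]
  jaw: [24,24,24,24,24,24,24,24]

```text
time_s: 27.6
eef_pos: [0.5165, -0.0575, 0.0779]
eef_rot: [0.288, 0.506, 0.792, -0.184]
wrist_force: [-2.1, -0.4, 5.7]
opening: 0.25
grasp_force: 39.7
```

Run:
```python
from h import *
p,r=pose();d=p-np.array([.4763,.0294,.0778]);print("in",d@XI,d@YV);m=.1205-d@XI;plan((p+m*XI,r))
```

```text
in 0.09574430076378887 -7.013886651840237e-05
t 27.6 pos [ 0.5165 -0.0575  0.0779] F [-2.1 -0.4  5.7] grip 39.7 open 0.25 q [-0.    0.3   2.05 -1.03  0.75  0.34]
xyz cm [-1.9   0.    1.59] dr [0. 0. 0.] dist 0.025
```

send_rows:
  dr:
    - [0,0,0]
    - [0,0,0]
    - [0,0,0]
    - [0,0,0]
    - [0,0,0]
    - [0,0,0]
    - [0,0,0]
    - [0,0,0]
  xyz:
    - [-0.2,0,0.17]
    - [-0.45,0,0.38]
    - [-0.7,0,0.59]
    - [-0.95,0,0.8]
    - [-1.15,0,0.96]
    - [-1.32,0,1.11]
    - [-1.46,0,1.23]
    - [-1.55,0,1.3]
  jaw: [24,24,24,24,24,24,24,24]

```text
time_s: 28.6
eef_pos: [0.525, -0.0756, 0.0779]
eef_rot: [0.288, 0.506, 0.792, -0.184]
wrist_force: [-3.5, -0.2, 6.4]
opening: 0.247
grasp_force: 39.8
```

send_rows:
  dr:
    - [0,0,0]
    - [0,0,0]
    - [0,0,0]
    - [0,0,0]
    - [0,0,0]
    - [0,0,0]
    - [0,0,0]
    - [0,0,0]
  xyz:
    - [-0.06,0,0.05]
    - [-0.12,0,0.1]
    - [-0.18,0,0.15]
    - [-0.23,0,0.19]
    - [-0.28,0,0.23]
    - [-0.32,0,0.27]
    - [-0.36,0,0.3]
    - [-0.38,0,0.32]
  jaw: [24,24,24,24,24,24,24,24]

```text
time_s: 29.6
eef_pos: [0.5266, -0.0791, 0.0778]
eef_rot: [0.288, 0.506, 0.792, -0.184]
wrist_force: [-9.7, 10.5, 14.3]
opening: 0.246
grasp_force: 41.8
```

Run:
```python
from h import *
p,r=pose();d=p-np.array([.4763,.0294,.0778]);print("in",d@XI,d@YV,"Fx",ctrl.get_obs()["wrist_force"]@XI)
```

```text
in 0.11954965821887151 -8.237693025237133e-05 Fx -13.60342463738966
```

The shuttle is against its home stop at 13.6 N and 0.5 mm past the original grip position. Releasing and backing off.

send_rows:
  dr:
    - [0,0,0]
    - [0,0,0]
    - [0,0,0]
    - [0,0,0]
    - [0,0,0]
    - [0,0,0]
    - [0,0,0]
    - [0,0,0]
  xyz:
    - [0,0,0]
    - [0,0,0]
    - [0,0,0]
    - [0,0,0]
    - [0,0,-0.5]
    - [0,0,-1.5]
    - [0,0,-3]
    - [0,0,-4.5]
  jaw: [28,40,55,60,60,60,60,60]

```text
time_s: 30.6
eef_pos: [0.5146, -0.0528, 0.1131]
eef_rot: [0.288, 0.506, 0.792, -0.184]
wrist_force: [0.3, -0.1, 0.2]
opening: 0.601
grasp_force: 0.0
```

send_rows:
  dr:
    - [0,0,0]
    - [0,0,0]
    - [0,0,0]
    - [0,0,0]
    - [0,0,0]
    - [0,0,0]
    - [0,0,0]
    - [0,0,0]
  xyz:
    - [0,0,-2]
    - [0,0,-4]
    - [0,0,-6]
    - [0,0,-8]
    - [0,0,-9]
    - [0,0,-10]
    - [0,0,-10]
    - [0,0,-10]
  jaw: [60,60,60,60,60,60,60,60]

```text
time_s: 31.6
eef_pos: [0.4875, 0.0046, 0.1883]
eef_rot: [0.288, 0.506, 0.792, -0.184]
wrist_force: [-1.2, -0.1, 0.3]
opening: 0.601
grasp_force: 0.0
```

Run:
```python
from h import *
s=ctrl.camera("scene")[:,:,::-1];t=ctrl.camera("top")[:,:,::-1]
cv2.imwrite("pics/k6.png",np.hstack([crop(s,130,150,65,65,6),crop(t,325,165,65,65,6)]))
```

```text
(no output)
```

View pics/k6.png

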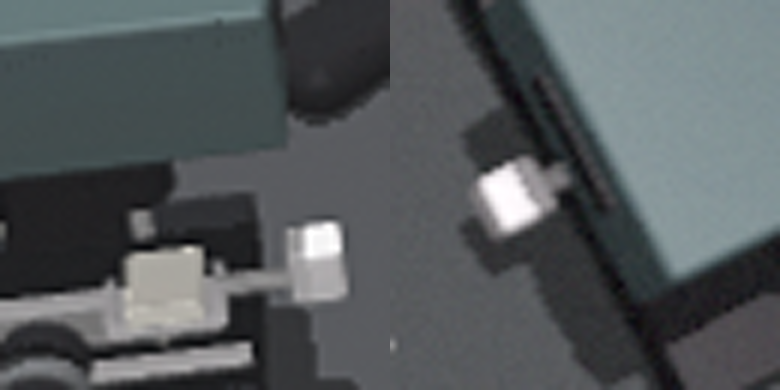

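The coupon lies flat in the homed tray (scene 165,285), the knob is back at its home position (scene 317,262; top 513,197), and the gripper is clear.

```bash
python3 -c "from bench import ctrl; print(ctrl.hand_in())"
```

```text
the job is handed in; nothing more can be done
None
```

I loaded the white coupon flat and centred between the tray's lips, pushed the shuttle gently home to its stop, and handed the job in at about 32 s; the verdict was not shown.

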